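Dock the lamp head on the optical bench and open its shutter

TASK

Pick up the lamp head and set it gently down on the pegs of its base on the optical bench, fully home, with its snout aimed at the lens that stands on the same rail. Then pull the shutter knob on top of it straight up to its stop and let go. Leave the meter, the spare lens and the screwdriver lying where they are.

Things in the scene. Friction and masses are not known exactly. Their poses are not given: they have to be found in the camera images.
- lamp_centre (a point): Loose LED lamp head (0.6 to 0.9 kg), a dark grey finned box standing upright on the bench. Frame: z up, y the way its snout points. This point: on the box's vertical mid-axis, 56 mm above the underside, half of the total 112 mm. Foot plate 68 (x) x 92 (y) x 16 mm, box above it 64 x 84 mm, its flat top 80 mm above the underside. Mass centre within 10 mm of the mid-axis.
- lamp_head: Same lamp head, same axes; origin on the mid-axis at its underside. Two round sockets in the underside at y = -30 and +30 mm, 12 mm wide, 16 mm deep. On its +y face is the black gate of the shutter (y 42 to 67 mm, 58 mm wide, top 74 mm above the underside), then the round snout, 42 mm across.
- lamp_handle (a point): Middle of the lamp head's bracket handle: a straight black bar along the head's y, 14 mm wide (x), 12 mm high, 52 mm long, its centre (this point) on the mid-axis 106 mm above the head's underside, 26 mm above the box's flat top. A post near each end carries it; 36 mm between the posts is free beneath it. Axes as lamp_head.
- snout (a point): Centre of the open end of the lamp head's snout, where the light leaves: 93 mm along the head's y from the mid-axis, 48 mm above its underside. Axes as lamp_head.
- shutter_knob (a point): Centre of the shutter's pull knob, a black upright cylinder 18 mm across and 22 mm high above the gate, 56.5 mm along the head's y from the mid-axis. Shut, it is 99 mm above the head's underside (25 mm above the gate's top); it rises with the shutter. The handle's end lies 30 mm behind it, so pinch it across the head's x.
- shutter (a joint): How far the shutter is pulled up out of the head, m: 0 shut, 0.022 at its stop. A sprung ball drags on it (about 2.5 N) and holds it wherever it is left. The weight of the head keeps the head down while the knob is pulled.
- base_top (a point): Middle of the top face of the lamp's base, fixed on the rail: an aluminium plate 84 (x) x 104 (y) mm on a black rider, its top (this point) 95 mm above the bench. y runs along the rail. Two upright steel pegs at y = -30 and +30 mm, 10 mm across, 14 mm high, the top 6 mm tapered. The head is home when its foot plate lies flat on this face, pegs in its sockets; it fits either way round.
- lens_centre (a point): Centre of the lens, in a round black holder 90 mm across and 12 mm thick, fixed on the same rail 160 to 360 mm to one side of the base or the other; 143 mm above the bench, level with the snout when the lamp head is home.
- multimeter: Bystander, loose: a blue hand meter lying flat, 140 (x) x 72 (y) x 42 mm. Origin under its centre.
- spare_lens: Bystander, loose: a small lens in a metal ring, 50 mm across, 12 mm high, lying flat with a 50 mm steel stem towards its +x. Origin under the ring's centre.
- screwdriver: Bystander, loose: a screwdriver 190 mm long, 26 mm high at most, lying along y on the bench beyond the rail. Origin near its middle.
There are look-alikes about, which are no part of the job. Leave any blue look-alike of the lamp_head alone.

How it is judged (in metres and radians):
On the way, in this order (a step that is already met when the one before it is completed fails the run):
1. the lamp head is home on its base, snout towards the lens, shutter still shut (horizontal distance between lamp_centre and base_top below 0.003 m and z of lamp_centre in the frame of base_top between 0.053 and 0.059 m and angle between the y axis of lamp_centre and the y axis of base_top, either way round below 0.06 rad and angle between lamp_centre's own z axis and vertical below 0.05 rad and ((y of lens_centre in the frame of base_top above 0 m and y of snout in the frame of base_top above 0.05 m) or (y of lens_centre in the frame of base_top below 0 m and y of snout in the frame of base_top below -0.05 m)) and value of joint shutter below 0.004 m), for 0.2 s.
2. the shutter is pulled up to its stop (value of joint shutter above 0.018 m), for 0.2 s.
At the end, for the whole second after the job is handed in: The lamp head is home on its base and at rest: mid-axis within 3 mm of the middle of the base, foot plate down on it (within 3 mm), turned no more than 0.06 rad from the rail and tilted no more than 0.05 rad, the snout on the lens's side; the shutter is drawn at least 18 of its 22 mm (horizontal distance between lamp_centre and base_top below 0.003 m and z of lamp_centre in the frame of base_top between 0.053 and 0.059 m and angle between the y axis of lamp_centre and the y axis of base_top, either way round below 0.06 rad and angle between lamp_centre's own z axis and vertical below 0.05 rad and ((y of lens_centre in the frame of base_top above 0 m and y of snout in the frame of base_top above 0.05 m) or (y of lens_centre in the frame of base_top below 0 m and y of snout in the frame of base_top below -0.05 m)) and value of joint shutter above 0.018 m and linear speed of lamp_head below 0.02 m/s); the robot touches nothing.
It fails at once if the lamp head is dropped onto its base (within 20 mm above home it moves faster than 0.45 m/s, as after a fall of 10 mm) (horizontal distance between lamp_centre and base_top below 0.02 m and z of lamp_centre in the frame of base_top below 0.076 m and linear speed of lamp_head above 0.45 m/s).
It fails at once if a bystander (meter, spare lens, screwdriver) is moved by more than 30 mm (distance of any of multimeter, spare_lens, screwdriver from where it was at the start of the episode above 0.03 m).
It also fails if it takes over 54 s, if anything falls off the work surface, if the arm or the gripper's body presses on something with over 40 N, if the wrist force passes 120 N, or if a joint passes its speed limit or range.

ROBOT

A 7-joint arm with a two-finger parallel gripper is mounted at the origin on the work surface. World frame = base frame: x ahead of the robot, y to its left, z up, the work surface at z = 0. Lengths are in mm, angles in rad, forces in N, time in s.
With the tool pointing down it reaches from about 425 to 1025 mm from the base axis. Payload 9.4 kg.
Tool frame: the origin (TCP) lies at the very end of the fingers, on their centre line; the grasp point (between the pads) lies 19 mm behind it; z points along the fingers, y is the direction in which the jaws open and shut (so a half turn about z gives the same grasp; the last joint's range is limited). The gripper opens to 85 mm and grips with 20 to 120 N. Pads are 22 mm wide; open, the fingers measure 114 mm over their backs; the gripper's body (76 mm by 85 mm) begins 54 mm behind the grasp point. The pads swing forward as they close: fully open they stand 13 mm farther back than shut.
Start: joints at [-1.388, 0.599, -0.003, 1.599, 0.002, 0.943, -0.08], TCP at [186.248, 700.668, 209.575] pointing down, gripper open.
Joint ranges: [-2.57, 2.57], [-0.35, 1.97], [-1.29, 1.29], [0.11, 2.56], [-1.05, 4.19], [0.11, 1.86], [-2.63, 2.63]. Speed limits (rad/s): [2.22, 2.22, 3.01, 3.01, 3.14, 3.14, 3.14].

INTERFACE

Orientations are given as a 3x3 rotation matrix whose columns are the frame's x, y, z axes.
In Python, from plant import status, viewer, env gives the robot as it stands.
- The arm moves only by the tool carry_out, never from a script. Its argument "increments" is a list of rows, each a list of 3 entries, a list of its own where there are three numbers: the turn, a rotation vector about the tool's x, y, z in units of 180 degrees (1.0 is 180 degrees), then the shift along the tool's x, y, z in units of 0.75 m (1.0 is 0.75 m), then the gripper's target within -1 to 1 (fully open at 1, half-way at 0, shut at -1). In form: [[[wx, wy, wz], [x, y, z], gripper], ...]. A call has 1 to 10 rows; each row is the pose to reach, as a shift and turn from the pose commanded when the call began, along the tool's axes at that moment, turning the shorter way round; what a row does not reach only later rows make up. A row lasts 1/10 s, in which the tool goes at most 50 mm and 8.59 degrees, less where a joint would pass 70% of its speed; a pose out of reach is approached as far as the arm can. A call with a number of a shift or a turn outside -1 to 1 is refused whole. A call with a gripper value outside its range is refused whole. The fingers move at their own pace and stop on an object; the grip force is fixed at half the most. Time passes only in rows, so rows that repeat a pose let the fingers close. It gives the time, the measured TCP pose, the force and the opening at its end, in the units of the state.
- status.observe(): the state, without advancing time (a new reading comes with each control period).
- viewer.grab_frame(name): name is "side" or "top"; returns (picture, depth): 420x560x3 uint8, blue, green, red; 420x560 float32, mm along the optical axis (not along the pixel's ray), 0 where there is no reading.
- viewer.camera_model(name): a dict with "fx", "fy", "cx", "cy" (pixels), "dist_coeffs" ([k1, k2, p1, p2, k3] as OpenCV has them; the pictures are not rectified), "R" (3x3) and "t" (3): a world point X has camera coordinates R X + t. Camera axes: x right, y down, z forward; pixel columns grow to the right and rows downward; lengths in mm; the calibration is good to about 2 mm. A picture is of the moment at which its call begins. camera_model takes no time and is no camera call.
- env.close_job(): hands the job in, once; it reports no verdict.
The state is a dict: "clock": time; "q": joint angles; "qd": joint speeds; "effort": joint torques, N m; "tcp_pos": TCP position; "eef_rot": TCP orientation; "contact_force": force on the tool from outside, world axes, zero at the start; "moment": the same for the moment, N m; "grip_width": finger opening in mm.
Only numpy, scipy, OpenCV 4.12 (cv2) and the standard library are available. Lean on these libraries where they do the work, as an engineer would, in place of code of your own. Each camera call takes 0.05 s, during which the arm holds its last target. There are 200 camera calls.

## Working session

There is one attempt and no reset: what is moved stays moved. The work goes in short steps, Python scripts to look and compute and a tool call to move; the robot and the scene stay as the last step left them, time stands still between calls to the robot, and variables do not carry over. Pictures are saved under pics/ and viewed, about 8 in all and at most 12, crops included, and the job is handed in when it is done.

Besides the shell and the picture viewer there is one more tool, called after "Request:" as name(argument=value, ...) on one line, values as JSON. carry_out: Moves the arm, as the interface text tells. Shifts and turns lie within -1 to 1; 1 stands for 0.75 m of shift or 180 degrees of turn. Its arguments: {"type":"object","properties":{"increments":{"type":"array"}},"required":["increments"]}

```bash
mkdir -p pics; cat > h.py <<'E'
import numpy as np, cv2
from plant import status, viewer, env
def grab(n,save):
    p,d=viewer.grab_frame(n); cv2.imwrite(f'pics/{save}.png',p); np.save(f'pics/{save}.npy',d); return p,d
def cam(n):
    m=viewer.camera_model(n); K=np.array([[m['fx'],0,m['cx']],[0,m['fy'],m['cy']],[0,0,1.]])
    return K,np.array(m['dist_coeffs'],float),np.array(m['R'],float),np.array(m['t'],float).ravel()
def rays(n,uv):
    K,D,R,t=cam(n); u=cv2.undistortPoints(np.array(uv,float).reshape(-1,1,2),K,D).reshape(-1,2)
    return np.c_[u,np.ones(len(u))]
def depthpt(n,uv,z):
    K,D,R,t=cam(n); return (rays(n,uv)*np.array(z,float).reshape(-1,1)-t)@R
def atz(n,uv,zw):
    K,D,R,t=cam(n); r=rays(n,uv)@R; c=-R.T@t
    return c+r*((zw-c[2])/r[:,2])[:,None]
def proj(n,X):
    K,D,R,t=cam(n); return cv2.projectPoints(np.array(X,float).reshape(-1,1,3),cv2.Rodrigues(R)[0],t,K,D)[0].reshape(-1,2)
def cloud(n,d):
    v,u=np.nonzero(d>0); return np.c_[u,v],depthpt(n,np.c_[u,v],d[v,u])
E
python3 - <<'E'
from h import *
s=status.observe(); print({k:np.round(v,3).tolist() for k,v in s.items()})
a,_=grab('top','top0'); b,_=grab('side','side0')
for n in('top','side'):
    K,D,R,t=cam(n); print(n,-R.T@t,R[2],K[0,0])
E
```

```text
{'clock': 0.0, 'q': [-1.388, 0.6, -0.003, 1.6, 0.002, 0.943, -0.08], 'qd': [0.0, 0.001, -0.0, -0.0, 0.0, 0.002, 0.002], 'effort': [-0.0, -77.646, 1.565, -25.799, 0.012, 0.009, -0.0], 'tcp_pos': [186.114, 700.172, 208.696], 'eef_rot': [[-0.966, 0.257, -0.0], [0.257, 0.966, -0.002], [-0.0, -0.002, -1.0]], 'contact_force': [-0.306, -0.201, 0.569], 'moment': [0.04, -0.024, 0.029], 'grip_width': 85.149}
top [ 367.83188972  117.47346604 1152.14589431] [ 0.14497264 -0.01383766 -0.9893389 ] 406.0760131444538
side [ 108.03623221 -797.36908666  750.90289886] [ 0.35564058  0.76161056 -0.54172791] 505.8325153291675
```

View pics/top0.png

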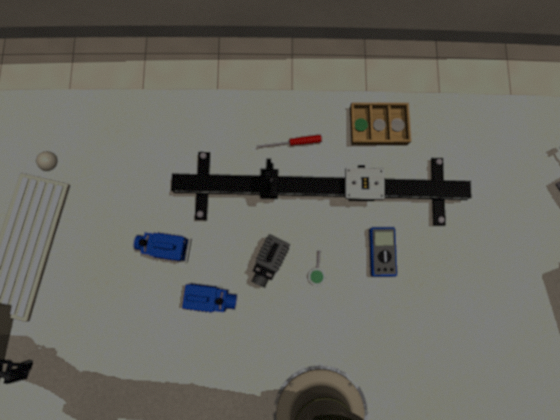

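View pics/side0.png

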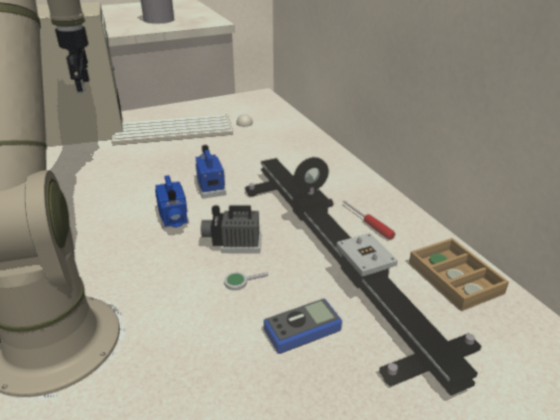

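```bash
python3 - <<'E'
from h import *
a=cv2.imread('pics/top0.png'); 
c1=cv2.resize(a[225:295,235:305],None,fx=5.7,fy=5.7,interpolation=cv2.INTER_CUBIC)
c2=cv2.resize(a[150:220,330:400],None,fx=5.7,fy=5.7,interpolation=cv2.INTER_CUBIC)
cv2.imwrite('pics/crop0.png',np.clip(np.hstack([c1,c2]).astype(float)*1.5,0,255).astype('uint8'))
for n in('top','side'):
    uv,P=cloud(n,np.load(f'pics/{n}0.npy'))
    if n=='top':
        l=(abs(uv[:,0]-270)<30)&(abs(uv[:,1]-262)<32); b=(abs(uv[:,0]-365)<28)&(abs(uv[:,1]-184)<25)
        le=(abs(uv[:,0]-268)<18)&(abs(uv[:,1]-180)<28)
        g0=atz('top',[[270,260]],80)[0]; b0=atz('top',[[365,184]],95)[0]; print(g0,b0)
    else:
        l=np.linalg.norm(P[:,:2]-g0[:2],axis=1)<110; b=np.linalg.norm(P[:,:2]-b0[:2],axis=1)<80; le=None
    for nm,m,lo,hi in(('box',l,72,86),('handle',l,98,118),('plate',b,90,100),('bench',l,-10,8)):
        Q=P[m]; Q=Q[(Q[:,2]>lo)&(Q[:,2]<hi)]
        if len(Q)<5: print(n,nm,len(Q)); continue
        print(n,nm,len(Q),Q.mean(0).round(1),cv2.minAreaRect(Q[:,:2].astype(np.float32)))
    if le is not None:
        Q=P[le];Q=Q[Q[:,2]>110]; print('lens',Q.mean(0),Q.min(0),Q.max(0))
E
```

```text
[410.7286275  138.51495322  80.        ] [ 614.07141877 -113.76886829   95.        ]
top box 776 [421.9 137.   78.1] ((418.1178894042969, 137.69815063476562), (66.36940002441406, 109.7422866821289), 63.98405075073242)
top handle 155 [414.2 140.8 109.7] ((411.8724060058594, 141.69920349121094), (17.086345672607422, 91.58137512207031), 64.41475677490234)
top plate 1136 [ 616.4 -111.2   94. ] ((616.9935913085938, -111.90924072265625), (104.23983764648438, 85.39750671386719), 89.00548553466797)
top bench 2538 [406.1 138.8  -0.8] ((409.40960693359375, 140.31277465820312), (175.3513641357422, 166.01954650878906), 0.44553133845329285)
lens [614.44153011 145.2396787  172.74172823] [575.79563403 139.32143152 111.93568295] [660.11490048 151.59586344 189.53348083]
side box 735 [418.3 127.1  79.6] ((409.8062438964844, 137.5073699951172), (67.43228149414062, 126.12515258789062), 64.84712982177734)
side handle 218 [413.4 135.2 108.6] ((411.1949768066406, 137.62721252441406), (17.699602127075195, 90.88560485839844), 63.942298889160156)
side plate 1356 [ 615.7 -119.7   95.5] ((617.626953125, -115.5538330078125), (109.74425506591797, 87.97359466552734), 88.30440521240234)
side bench 2425 [395.  106.3   1.3] ((406.9865417480469, 123.26161193847656), (186.16688537597656, 218.63059997558594), 77.02835845947266)
```

View pics/crop0.png

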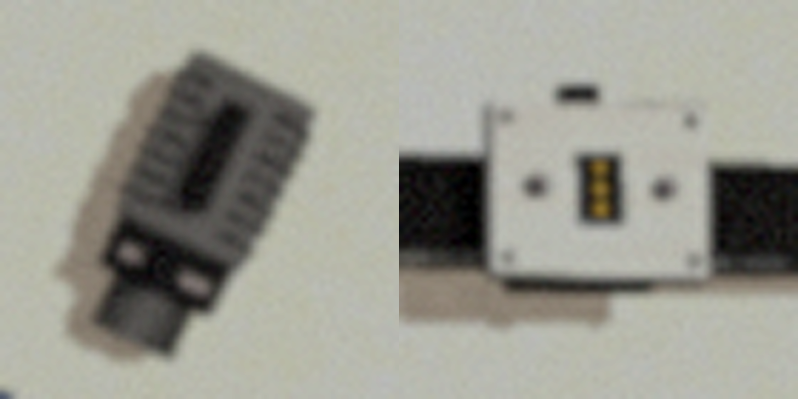

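```bash
python3 - <<'E'
from h import *
f=lambda L,o:[[(x-o[2])/5.7+o[0]-.41,y/5.7+o[1]-.41] for x,y in L]
H=atz('top',f([(236,103),(190,208)],(235,225,0)),112); print('handle',H,H.mean(0),np.linalg.norm(H[0]-H[1]))
B=atz('top',f([(197,52),(312,108),(235,258),(118,202)],(235,225,0)),80);print('box',B,B.mean(0),np.linalg.norm(np.diff(B,axis=0),axis=1))
d=H[1]-H[0]; print('yaw snout',np.degrees(np.arctan2(d[1],d[0])),np.degrees(np.arctan2(*(B[3]-B[0])[[1,0]])),np.degrees(np.arctan2(*(B[2]-B[1])[[1,0]])))
o=(330,150,399)
p=atz('top',f([(536,187),(664,190)],o),109);print('pegs',p,p.mean(0),np.linalg.norm(p[0]-p[1]))
s=atz('top',f([(505,117),(690,121),(508,258),(694,262)],o),95);print('screws',s.mean(0))
d=p[0]-p[1];print('rail yaw',np.degrees(np.arctan2(d[1],d[0])))
e=s[0]+s[2]-s[1]-s[3];print(np.degrees(np.arctan2(e[1],e[0])))
# depth-based fine handle: elongated core
for n in('top','side'):
    uv,P=cloud(n,np.load(f'pics/{n}0.npy')); c=np.array([414,139])
    Q=P[(np.linalg.norm(P[:,:2]-c,axis=1)<33)&(abs(P[:,2]-110)<8)]
    w,v=np.linalg.eigh(np.cov(Q[:,:2].T)); t=v[:,1]; t*=np.sign(t[1])
    q=(Q[:,:2]-c)@t; r=(Q[:,:2]-c)@[t[1],-t[0]]
    print(n,len(Q),Q.mean(0),np.median(Q[:,2]),np.degrees(np.arctan2(t[1],t[0])),np.percentile(q,[2,50,98]),np.percentile(r,[5,50,95]))
    Q=P[(abs(P[:,0]-614)<70)&(abs(P[:,1]+112)<75)&(abs(P[:,2]-95)<5)]
    w,v=np.linalg.eigh(np.cov(Q[:,:2].T)); print('plate',np.median(Q,0),(np.percentile(Q,1,0)+np.percentile(Q,99,0))/2,np.degrees(np.arctan2(v[1,1],v[0,1])))
E
```

```text
handle [[453.85574246 122.98369871 112.        ]
 [406.66688934 143.1495451  112.        ]] [430.2613159 133.0666219 112.       ] 51.31714352245321
box [[480.13835177 141.49756472  80.        ]
 [454.42728467  87.87925231  80.        ]
 [385.10596177 123.00744233  80.        ]
 [410.38583103 177.14715261  80.        ]] [432.51435731 132.38285299  80.        ] [59.46412698 77.71380536 59.75098341]
yaw snout 156.8608772071314 152.92902726913564 153.12664443813216
pegs [[ 614.82083233  -80.57138409  109.        ]
 [ 614.04958054 -140.30705789  109.        ]] [ 614.43520643 -110.43922099  109.        ] 59.74065243393859
screws [ 617.42918437 -113.17899854   95.        ]
rail yaw 89.26029097538311
89.36882755856105
top 92 [423.54354724 136.36728846 110.07672525] 110.61005300262492 155.33734500811278 [-31.16215872 -10.21186633  30.92610099] [-4.59475849  1.57485988  7.96875294]
plate [ 615.88095482 -111.11336851   93.98213333] [ 617.07207933 -111.72379758   94.27403621] 90.33545560995509
side 118 [419.7344239  132.3800827  110.09263835] 110.8808963616338 152.26605068401977 [-31.95395386 -10.12284312  31.5445371 ] [-7.68522031 -4.05235489  3.47443139]
plate [ 613.78137971 -120.67685857   95.6824777 ] [ 617.71136229 -115.94052531   94.80169822] 92.84289632690918
```

```bash
cat >> h.py <<'E'
from scipy.spatial.transform import Rotation as Ro
def go(pos,yaw):
    """numbers for a move to TCP pos, tool down, tool y at world yaw (deg)"""
    s=status.observe(); R=np.array(s['eef_rot']); a=np.radians(yaw)
    y=np.array([np.cos(a),np.sin(a),0]); z=np.array([0,0,-1.]); T=np.c_[np.cross(y,z),y,z]
    sh=R.T@(np.array(pos)-s['tcp_pos'])/750; w=Ro.from_matrix(R.T@T).as_rotvec()/np.pi
    print('turn',w.round(4).tolist(),'shift',sh.round(4).tolist(),'dist',np.linalg.norm(sh)*750,'q',np.round(s['q'],2))
E
python3 - <<'E'
from h import *
go([430.5,133,200],64)
E
```

```text
turn [-0.0004, 0.0001, 0.0618] shift [-0.5091, -0.6472, 0.0127] dist 617.6841541421924 q [-1.39  0.6  -0.    1.6   0.    0.94 -0.08]
```

Request:
carry_out(increments=[[[0, 0, 0.062], [-0.509, -0.647, 0.0127], 1], [[0, 0, 0.062], [-0.509, -0.647, 0.0127], 1], [[0, 0, 0.062], [-0.509, -0.647, 0.0127], 1], [[0, 0, 0.062], [-0.509, -0.647, 0.0127], 1], [[0, 0, 0.062], [-0.509, -0.647, 0.0127], 1], [[0, 0, 0.062], [-0.509, -0.647, 0.0127], 1], [[0, 0, 0.062], [-0.509, -0.647, 0.0127], 1], [[0, 0, 0.062], [-0.509, -0.647, 0.0127], 1], [[0, 0, 0.062], [-0.509, -0.647, 0.0127], 1], [[0, 0, 0.062], [-0.509, -0.647, 0.0127], 1]])

```text
clock: 1.1
tcp_pos: [384.4, 239.6, 201.9]
eef_rot: [[-0.899, 0.439, 0.0], [0.439, 0.899, 0.0], [-0.0, 0.0, -1.0]]
contact_force: [0.9, -0.1, -0.1]
grip_width: 85.6
```

```bash
python3 - <<'E'
from h import *
print(status.observe()['tcp_pos'])
go([430.5,133,200],64)
E
```

```text
[384.39648635 239.6162551  201.87240211]
turn [0.0, 0.0, -0.0002] shift [-0.1176, -0.1008, 0.0025] dist 116.17256867243691 q [-0.74  0.29  0.08  2.21 -0.04  0.64  0.48]
```

Request:
carry_out(increments=[[[0, 0, 0], [-0.1176, -0.1008, 0.0025], 1], [[0, 0, 0], [-0.1176, -0.1008, 0.0025], 1], [[0, 0, 0], [-0.1176, -0.1008, 0.0025], 1], [[0, 0, 0], [-0.1176, -0.1008, 0.0025], 1], [[0, 0, 0], [-0.1176, -0.1008, 0.0025], 1], [[0, 0, 0], [-0.1176, -0.1008, 0.0025], 1]])

```text
clock: 1.7
tcp_pos: [429.7, 136.1, 199.9]
eef_rot: [[-0.899, 0.437, -0.0], [0.437, 0.899, 0.0], [0.0, 0.0, -1.0]]
contact_force: [-0.1, -1.1, -0.5]
grip_width: 85.2
```

```bash
python3 - <<'E'
from h import *
s=status.observe();print(s['tcp_pos'],s['clock'])
go([430.5,133,87],64)
a,_=grab('side','side1')
c=cv2.resize(a[130:290,140:340],None,fx=4,fy=3.75,interpolation=cv2.INTER_CUBIC)
# predicted handle ends & box centre
y=np.array([np.cos(np.radians(154)),np.sin(np.radians(154)),0]);c0=np.array([430.5,133,112])
for k in(-26,0,26):
    u=proj('side',[c0+k*y])[0]; cv2.circle(c,tuple(int(v) for v in((u[0]-140)*4,(u[1]-130)*3.75)),3,(0,0,255),-1)
cv2.imwrite('pics/side1c.png',np.clip(c*1.3,0,255).astype('uint8'))
E
```

```text
[429.67001781 136.06769868 199.91710236] 1.7
turn [0.0, -0.0001, 0.0004] shift [-0.0028, -0.0032, 0.1506] dist 112.96181500816702 q [-0.51  0.29  0.1   2.22 -0.05  0.63  0.74]
```

View pics/side1c.png

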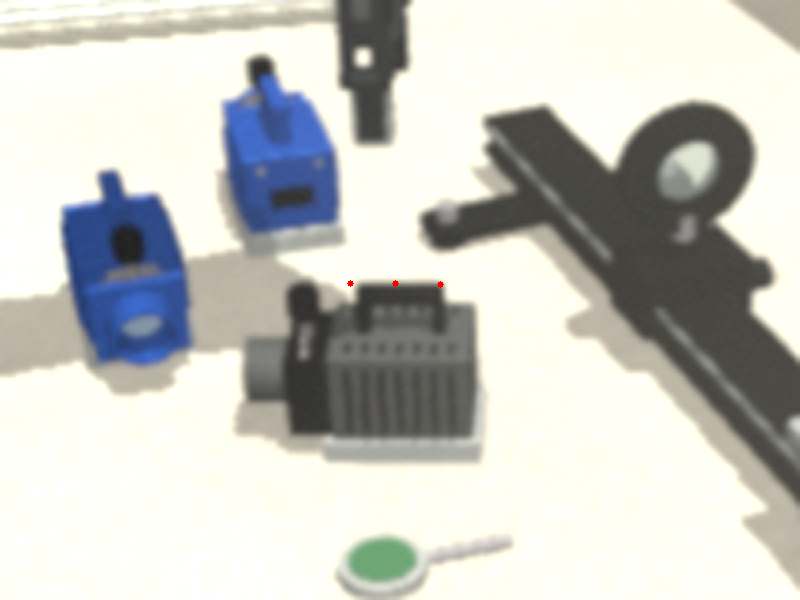

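Request:
carry_out(increments=[[[0, 0, 0], [-0.003, -0.002, 0.04], 1], [[0, 0, 0], [-0.003, -0.002, 0.09], 1], [[0, 0, 0], [-0.003, -0.002, 0.12], 1], [[0, 0, 0], [-0.003, -0.002, 0.14], 1], [[0, 0, 0], [-0.003, -0.002, 0.15], 1], [[0, 0, 0], [-0.003, -0.002, 0.15], 1], [[0, 0, 0], [-0.003, -0.002, 0.15], 1]])

```text
clock: 2.45
tcp_pos: [431.6, 133.1, 87.9]
eef_rot: [[-0.899, 0.438, 0.0], [0.438, 0.899, 0.0], [-0.0, 0.0, -1.0]]
contact_force: [0.5, -0.3, -0.3]
grip_width: 85.8
```

```bash
python3 - <<'E'
from h import *
s=status.observe();print(s['tcp_pos'],s['clock'])
go([431.5,132.7,87],64)
E
```

```text
[431.56068805 133.07088998  87.92790954] 2.45
turn [0.0001, 0.0001, 0.0] shift [-0.0001, -0.0005, 0.0012] dist 1.0011286255403005 q [-0.47  0.49  0.06  2.32 -0.09  0.33  0.79]
```

Right at the handle. Close.

Request:
carry_out(increments=[[[0, 0, 0], [0, 0, 0], -1], [[0, 0, 0], [0, 0, 0], -1], [[0, 0, 0], [0, 0, 0], -1], [[0, 0, 0], [0, 0, 0], -1], [[0, 0, 0], [0, 0, 0], -1], [[0, 0, 0], [0, 0, 0], -1], [[0, 0, 0], [0, 0, 0], -1], [[0, 0, 0], [0, 0, 0], -1]])

```text
clock: 3.25
tcp_pos: [431.3, 132.1, 87.7]
eef_rot: [[-0.898, 0.439, -0.0], [0.439, 0.898, -0.0], [0.0, -0.0, -1.0]]
contact_force: [-1.6, -1.7, 5.7]
grip_width: 10.9
```

Request:
carry_out(increments=[[[0, 0, 0], [0, 0, 0], -1], [[0, 0, 0], [0, 0, 0], -1], [[0, 0, 0], [0, 0, -0.006], -1], [[0, 0, 0], [0, 0, -0.013], -1], [[0, 0, 0], [0, 0, -0.02], -1], [[0, 0, 0], [0, 0, -0.027], -1], [[0, 0, 0], [0, 0, -0.027], -1]])

```text
clock: 3.95
tcp_pos: [431.7, 132.7, 108.5]
eef_rot: [[-0.898, 0.439, 0.001], [0.439, 0.898, 0.0], [-0.001, 0.001, -1.0]]
contact_force: [-0.6, 0.4, -8.5]
grip_width: 10.5
```

```bash
python3 - <<'E'
from h import *
a,_=grab('side','side2')
c=cv2.resize(a[130:290,140:340],None,fx=4,fy=3.75,interpolation=cv2.INTER_CUBIC)
cv2.imwrite('pics/side2c.png',np.clip(c*1.3,0,255).astype('uint8'))
E
```

```text
(no output)
```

View pics/side2c.png

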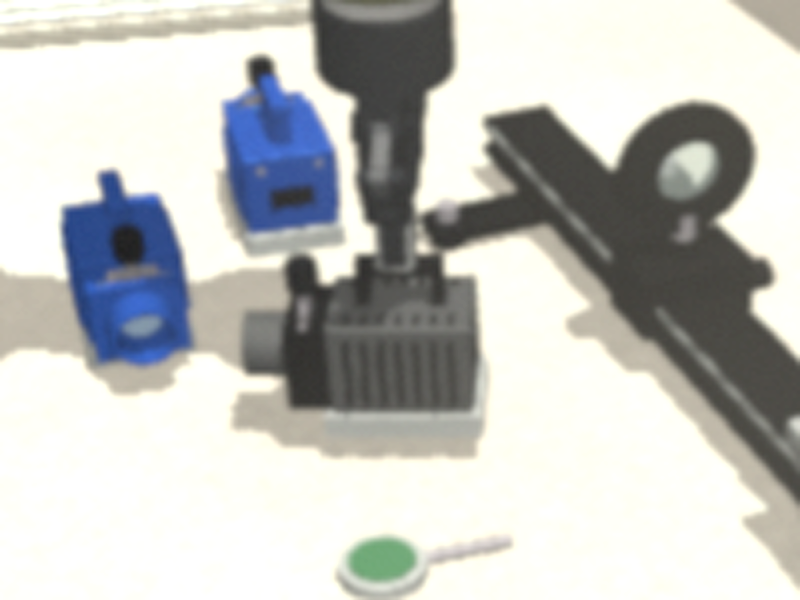

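```bash
python3 - <<'E'
from h import *
go([432,132.5,205],64);go([615.5,-111.7,205],-0.7)
E
```

```text
turn [0.0002, 0.0002, -0.0002] shift [-0.0006, 0.0001, -0.1291] dist 96.84760334215741 q [-0.48  0.45  0.07  2.31 -0.08  0.38  0.78]
turn [0.0003, 0.0, 0.3592] shift [-0.3634, -0.185, -0.129] dist 320.7669654688608 q [-0.48  0.45  0.07  2.31 -0.08  0.38  0.78]
```

Request:
carry_out(increments=[[[0, 0, 0], [0, 0, -0.04], -1], [[0, 0, 0.02], [-0.01, -0.005, -0.09], -1], [[0, 0, 0.06], [-0.05, -0.025, -0.13], -1], [[0, 0, 0.1], [-0.1, -0.051, -0.142], -1], [[0, 0, 0.145], [-0.15, -0.076, -0.142], -1], [[0, 0, 0.19], [-0.2, -0.102, -0.142], -1], [[0, 0, 0.235], [-0.25, -0.127, -0.142], -1], [[0, 0, 0.28], [-0.3, -0.153, -0.142], -1], [[0, 0, 0.325], [-0.34, -0.173, -0.142], -1], [[0, 0, 0.359], [-0.3634, -0.185, -0.142], -1]])

```text
clock: 5.0
tcp_pos: [616.4, -114.8, 213.6]
eef_rot: [[0.019, 1.0, 0.0], [1.0, -0.019, -0.002], [-0.002, 0.0, -1.0]]
contact_force: [0.4, -0.5, -9.5]
grip_width: 10.6
```

Request:
carry_out(increments=[[[0, 0, 0], [0, 0, 0], -1], [[0, 0, 0], [0, 0, 0], -1], [[0, 0, 0], [0, 0, 0], -1]])

```text
clock: 5.3
tcp_pos: [614.4, -110.5, 213.5]
eef_rot: [[0.009, 1.0, -0.002], [1.0, -0.009, 0.001], [0.001, -0.002, -1.0]]
contact_force: [-1.2, -1.4, -9.0]
grip_width: 10.5
```

```bash
python3 - <<'E'
from h import *
s=status.observe();print(s['tcp_pos'],s['clock'])
go([615.5,-111.7,215],-.7)
a,_=grab('side','side3'); b,_=grab('top','top3')
c=cv2.resize(a[140:290,300:440],None,fx=4,fy=4,interpolation=cv2.INTER_CUBIC)
cv2.imwrite('pics/side3c.png',np.clip(c*1.3,0,255).astype('uint8'))
E
```

```text
[ 614.42054338 -110.49725702  213.53803332] 5.3
turn [-0.0006, -0.0003, 0.0009] shift [-0.0016, 0.0015, -0.002] dist 2.179257635849684 q [-0.21  0.5   0.45  1.85 -0.28  0.85  0.37]
```

View pics/side3c.png

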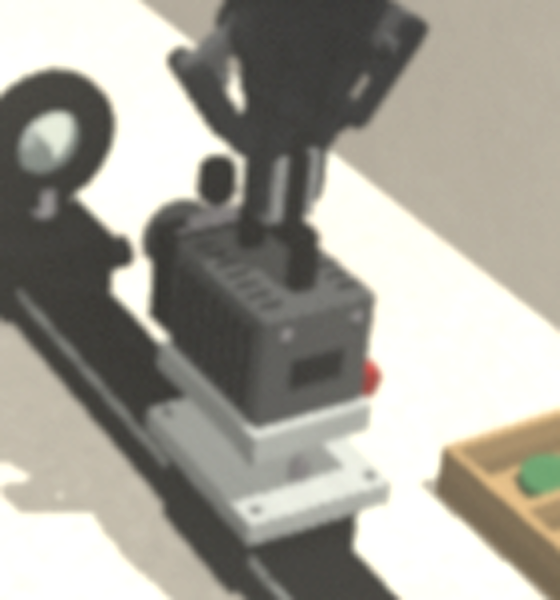

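```bash
python3 - <<'E'
from h import *
f=lambda L:[[x/4+300-.375,y/4+140-.375] for x,y in L]
zu=125.8
F=atz('side',f([(160,372),(258,457),(367,427)]),zu);B=atz('side',f([(150,408),(250,515),(387,488)]),95)
Ft=atz('side',f([(160,348),(256,430),(367,402)]),zu+16);
for nm,X in(('foot bot',F),('foot top',Ft),('base',B)):
    print(nm,X[:,:2].round(1).tolist(),'ctr',((X[0]+X[2])/2).round(1),np.linalg.norm(np.diff(X,axis=0),axis=1),np.degrees(np.arctan2(*(X[0]-X[1])[[1,0]])),np.degrees(np.arctan2(*(X[2]-X[1])[[1,0]])))
b=cv2.imread('pics/top3.png'); c=cv2.resize(b[135:225,320:420],None,fx=6,fy=6,interpolation=cv2.INTER_CUBIC)
cv2.imwrite('pics/top3c.png',np.clip(c*1.6,0,255).astype('uint8'))
E
```

```text
foot bot [[577.4, -72.4], [585.2, -154.0], [647.9, -156.5]] ctr [ 612.6 -114.4  125.8] [81.94780293 62.73317907] 95.42001156390428 -2.2482308257198103
foot top [[576.1, -72.8], [583.6, -152.2], [645.9, -156.0]] ctr [ 611.  -114.4  141.8] [79.7709315  62.48413086] 95.36553980858443 -3.5442459773241826
base [[579.2, -62.6], [579.9, -159.7], [654.1, -170.8]] ctr [ 616.6 -116.7   95. ] [97.06094468 74.99742778] 90.4629552668899 -8.492085301771075
```

View pics/top3c.png

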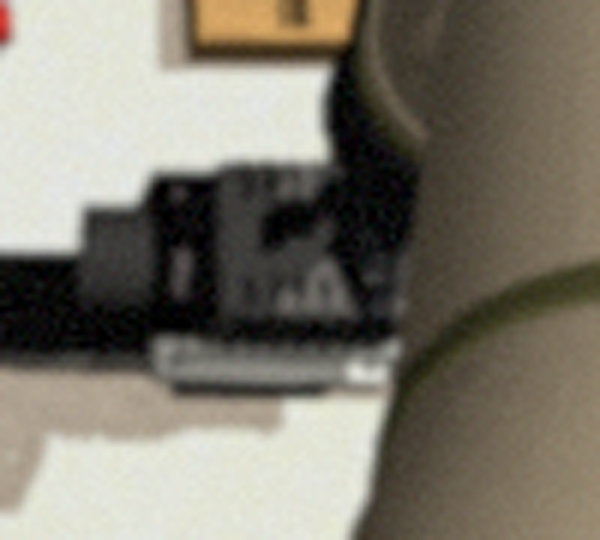

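```bash
cat >> h.py <<'E'
def rect(n,img,z,c,px=2.6,W=400,H=300):
    """plane z seen from above: columns = -y, rows = -x"""
    v,u=np.mgrid[:H,:W]; X=np.c_[(c[0]-(v-H/2)/px).ravel(),(c[1]-(u-W/2)/px).ravel(),np.full(H*W,z)]
    m=proj(n,X).astype(np.float32).reshape(H,W,2)
    return cv2.remap(img,m[...,0],m[...,1],cv2.INTER_CUBIC)
def box(im,c,ctr,w,l,yaw,px=2.6,col=(0,0,255)):
    a=np.radians(yaw);Y=np.array([np.cos(a),np.sin(a)]);X=np.array([Y[1],-Y[0]])
    P=[np.array(ctr)+sx*w/2*X+sy*l/2*Y for sx,sy in((1,1),(1,-1),(-1,-1),(-1,1))]
    H,W=im.shape[:2]
    q=np.array([[W/2-(p[1]-c[1])*px,H/2-(p[0]-c[0])*px] for p in P])
    cv2.polylines(im,[np.round(q*16).astype(np.int32)],True,col,1,cv2.LINE_AA,4)
E
python3 - <<'E'
from h import *
c=(616,-113); s0=cv2.imread('pics/side0.png');s3=cv2.imread('pics/side3.png');t0=cv2.imread('pics/top0.png')
zu=125.8; A=rect('side',s0,95,c);B=rect('top',t0,95,c);C=rect('side',s3,zu+16,c);D=rect('side',s3,zu+80,c)
o=[np.clip(x*g,0,255).astype('uint8') for x,g in((A.astype(float),1.2),(B.astype(float),1.4),(C.astype(float),1.3),(D.astype(float),1.8))]
box(o[0],c,(616,-113),84,104,89.5);box(o[1],c,(616,-113),84,104,89.5);box(o[2],c,(614.4,-110.5),68,92,89.5);box(o[3],c,(614.4,-110.5),64,84,89.5)
cv2.imwrite('pics/rect.png',np.vstack([np.hstack(o[:2]),np.hstack(o[2:])]))
E
```

```text
(no output)
```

View pics/rect.png

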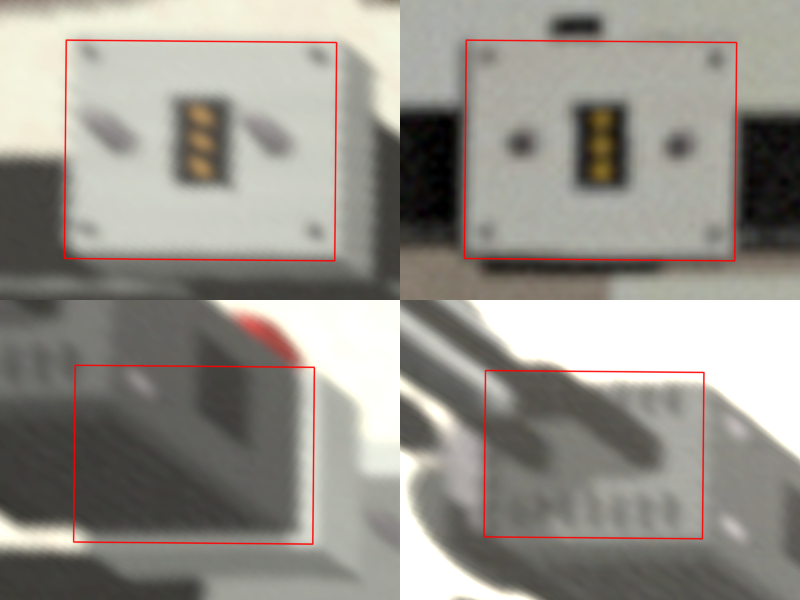

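```bash
cat > peg.py <<'E'
from h import *
from scipy.optimize import least_squares
th=np.linspace(0,2*np.pi,60)
def pegpts(x,y):
    return np.vstack([np.c_[x+r*np.cos(th),y+r*np.sin(th),np.full(60,z)] for r,z in((5,95),(5,103),(3,109))])
def cen(n,x,y):
    h=cv2.convexHull((proj(n,pegpts(x,y))*64).astype(np.float32)).reshape(-1,2); m=cv2.moments(h); return np.array([m['m10']/m['m00'],m['m01']/m['m00']])/64, m['m00']/64**2
for n in('top','side'):
    g=cv2.cvtColor(cv2.imread(f'pics/{n}0.png'),cv2.COLOR_BGR2GRAY).astype(float)
    out=[]
    for y0 in(-83,-143):
        p,area=cen(n,616.5,y0); r=5 if n=='top' else 8
        u0,v0=np.round(p).astype(int); w=g[v0-r:v0+r+1,u0-r:u0+r+1]
        bg=np.median(np.r_[w[0],w[-1],w[:,0],w[:,-1]]); d=np.clip(bg-w-0.2*(bg-w.min()),0,None)
        k,lab=cv2.connectedComponents((d>0).astype(np.uint8)); L=lab[r,r] 
        d=d*(lab==L) if L else d
        vv,uu=np.mgrid[-r:r+1,-r:r+1]; c=np.array([(d*uu).sum(),(d*vv).sum()])/d.sum()+[u0,v0]
        s=least_squares(lambda q:cen(n,*q)[0]-c,[616.5,y0],diff_step=1e-3).x
        out.append(s); print(n,c,(d>0).sum(),area,s)
    a,b=out; print(n,'mid',(a+b)/2,'sep',np.linalg.norm(a-b),np.degrees(np.arctan2(*(a-b)[::-1])))
E
python3 peg.py
```

```text
top [353.46254459 182.26595323] 24 14.021958907134831 [617.52362268 -82.02411149]
top [375.88888889 182.79071843] 21 14.369901203317568 [ 616.74437868 -142.24480174]
top mid [ 617.13400068 -112.13445662] sep 60.225731673263994 89.25864514797003
side [358.35279379 240.65722876] 37 30.537970104720443 [617.64217218 -85.01038906]
side [369.74636215 251.67635155] 102 33.466118924552575 [ 618.77336961 -126.84691203]
side mid [ 618.2077709  -105.92865054] sep 41.85181312052754 91.54881540996796
```

```bash
python3 - <<'E'
from h import *
s3=cv2.imread('pics/side3.png'); zu=125.8; h0=np.array([614.4,-110.5]); c=(614,-100)
o=[]
for z,g in((zu+80,1.8),(zu+110,2.2),(zu,1.2),(zu+16,1.4)):
    x=np.clip(rect('side',s3,z,c,2.4).astype(float)*g,0,255).astype('uint8')
    if z==zu+80: box(x,c,h0,64,84,89.5,2.4)
    elif z==zu+110:
        box(x,c,h0+[0,56.5],18,18,89.5,2.4); box(x,c,h0,14,52,89.5,2.4)
    else: box(x,c,h0,68,92,89.5,2.4)
    o.append(x)
cv2.imwrite('pics/rect2.png',np.vstack([np.hstack(o[:2]),np.hstack(o[2:])]))
E
```

```text
(no output)
```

View pics/rect2.png

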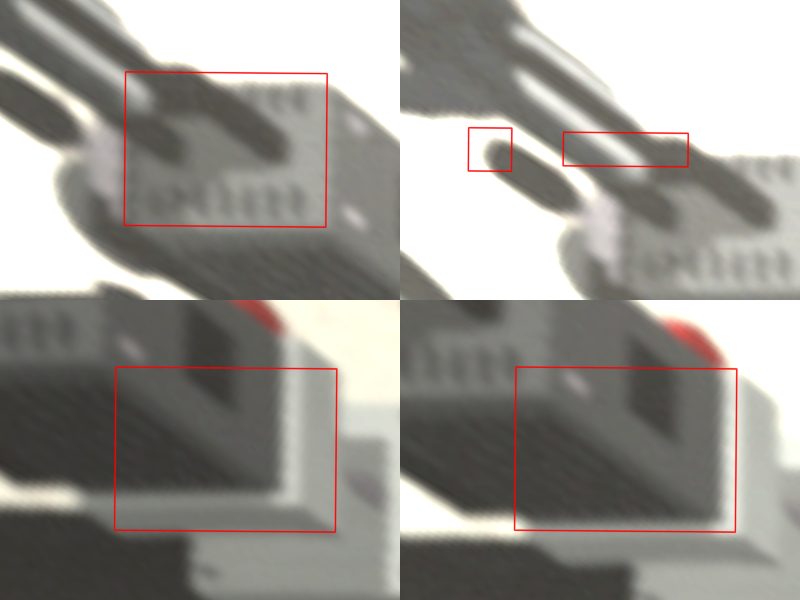

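```bash
python3 - <<'E'
from h import *
f=lambda L:[[x/6+320-.42,y/6+135-.42] for x,y in L]
print('box front corners', a:=atz('top',f([(220,168),(218,318)]),205.8), a.mean(0))
print('gate corners z+74', b:=atz('top',f([(152,178),(150,330)]),199.8),b.mean(0))
print('base fl corner',atz('top',f([(155,375)]),95),'knob-less gate screws',atz('top',f([(178,193),(180,278)]),199.8).mean(0))
print(proj('top',[[614.4,-68.5,205.8],[646.4,-68.5,205.8],[582.4,-68.5,205.8]]))
E
```

```text
box front corners [[641.01272107 -69.58633886 205.8       ]
 [579.26249292 -67.43739583 205.8       ]] [610.137607   -68.51186734 205.8       ]
gate corners z+74 [[638.22817789 -43.01996173 199.8       ]
 [575.40937604 -41.12246377 199.8       ]] [606.81877697 -42.07121275 199.8       ]
base fl corner [[577.89894836 -60.46109778  95.        ]] knob-less gate screws [614.48970512 -53.5327593  199.8       ]
[[356.04077748 173.2913225 ]
 [355.75017677 160.41668507]
 [356.3272944  186.30163986]]
```

```bash
python3 - <<'E'
from h import *
print(status.observe()['tcp_pos'])
go([617.3,-113.2,200],-.7)
E
```

```text
[ 614.87628459 -110.73346103  214.08629988]
turn [-0.0002, -0.0002, 0.0008] shift [-0.0033, 0.0033, 0.0188] dist 14.504552916157552 q [-0.21  0.5   0.45  1.85 -0.28  0.85  0.37]
```

Request:
carry_out(increments=[[[0, 0, 0.001], [-0.0033, 0.0033, 0.006], -1], [[0, 0, 0.001], [-0.0033, 0.0033, 0.012], -1], [[0, 0, 0.001], [-0.0033, 0.0033, 0.0185], -1], [[0, 0, 0.001], [-0.0033, 0.0033, 0.0185], -1], [[0, 0, 0.001], [-0.0033, 0.0033, 0.0185], -1], [[0, 0, 0.001], [-0.0033, 0.0033, 0.0185], -1]])

```text
clock: 6.0
tcp_pos: [618.0, -114.3, 200.5]
eef_rot: [[0.015, 1.0, 0.0], [1.0, -0.015, -0.0], [-0.0, 0.0, -1.0]]
contact_force: [-0.3, 0.5, -8.4]
grip_width: 10.4
```

```bash
python3 - <<'E'
from h import *
s=status.observe();print(s['tcp_pos'],s['contact_force'],s['clock'])
a,_=grab('side','side4'); zu=s['tcp_pos'][2]-87.7; c=(612,-120); h=s['tcp_pos'][:2]
x=np.clip(rect('side',a,zu,c,4).astype(float)*1.2,0,255).astype('uint8'); box(x,c,h,68,92,89.3,4)
y=np.clip(rect('side',a,95,c,4).astype(float)*1.2,0,255).astype('uint8'); box(y,c,(616.3,-113),84,104,89.3,4); box(y,c,(616.3,-113),68,92,89.3,4,(0,200,0))
z=cv2.resize(a[190:270,320:420],(600,480),interpolation=cv2.INTER_CUBIC)[:,:]
z=np.clip(z*1.3,0,255).astype('uint8'); z=cv2.resize(z,(375,300))
cv2.imwrite('pics/rect4.png',np.vstack([np.hstack([x,y]),np.hstack([z,np.zeros((300,425,3),np.uint8)])]))
E
```

```text
[ 617.97130071 -114.32917676  200.46415256] [-0.34255975  0.54045012 -8.36075283] 6.0
```

View pics/rect4.png

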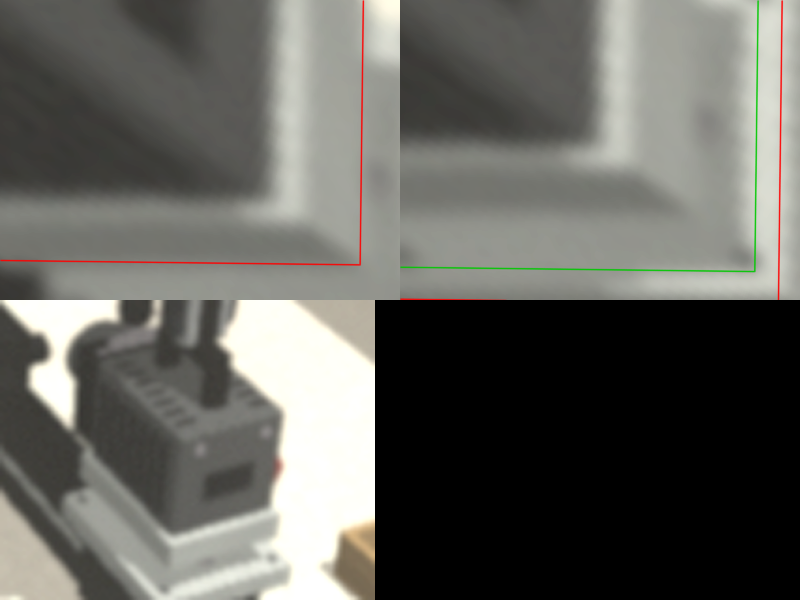

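Request:
carry_out(increments=[[[0, 0, 0], [0.0012, -0.0008, 0.0], -1], [[0, 0, 0], [0.0012, -0.0008, 0.003], -1], [[0, 0, 0], [0.0012, -0.0008, 0.006], -1], [[0, 0, 0], [0.0012, -0.0008, 0.009], -1], [[0, 0, 0], [0.0012, -0.0008, 0.011], -1], [[0, 0, 0], [0.0012, -0.0008, 0.011], -1]])

```text
clock: 6.65
tcp_pos: [617.3, -113.3, 191.9]
eef_rot: [[0.015, 1.0, -0.0], [1.0, -0.015, 0.0], [0.0, -0.0, -1.0]]
contact_force: [0.8, -0.0, -7.9]
grip_width: 10.7
```

Request:
carry_out(increments=[[[0, 0, 0], [0, 0, 0.002], -1], [[0, 0, 0], [0, 0, 0.004], -1], [[0, 0, 0], [0, 0, 0.006], -1], [[0, 0, 0], [0, 0, 0.008], -1], [[0, 0, 0], [0, 0, 0.0095], -1], [[0, 0, 0], [0, 0, 0.0105], -1], [[0, 0, 0], [0, 0, 0.0105], -1]])

```text
clock: 7.35
tcp_pos: [617.3, -113.4, 184.1]
eef_rot: [[0.015, 1.0, -0.0], [1.0, -0.015, 0.0], [0.0, -0.0, -1.0]]
contact_force: [-0.2, 0.7, -9.4]
grip_width: 10.6
```

Request:
carry_out(increments=[[[0, 0, 0], [0, 0, 0.001], -1], [[0, 0, 0], [0, 0, 0.002], -1], [[0, 0, 0], [0, 0, 0.0025], -1], [[0, 0, 0], [0, 0, 0.0025], -1], [[0, 0, 0], [0, 0, 0.0025], -1]])

```text
clock: 7.85
tcp_pos: [618.0, -113.9, 183.0]
eef_rot: [[0.015, 1.0, 0.002], [1.0, -0.015, -0.001], [-0.001, 0.002, -1.0]]
contact_force: [3.6, -3.3, -1.4]
grip_width: 10.5
```

Request:
carry_out(increments=[[[0, 0, 0], [0, 0, 0.001], -1], [[0, 0, 0], [0, 0, 0.0015], -1], [[0, 0, 0], [0, 0, 0.0015], -1], [[0, 0, 0], [0, 0, 0.0015], -1]])

```text
clock: 8.25
tcp_pos: [618.4, -114.0, 182.8]
eef_rot: [[0.015, 1.0, 0.003], [1.0, -0.015, -0.0], [-0.0, 0.003, -1.0]]
contact_force: [0.3, -1.6, 7.8]
grip_width: 10.5
```

Request:
carry_out(increments=[[[0, 0, 0], [0, 0, 0.001], -0.3], [[0, 0, 0], [0, 0, 0.001], -0.3], [[0, 0, 0], [0, 0, 0.001], -0.3], [[0, 0, 0], [0, 0, 0.001], -0.3], [[0, 0, 0], [0, 0, 0.001], -0.3], [[0, 0, 0], [0, 0, -0.02], -0.3], [[0, 0, 0], [0, 0, -0.06], -0.3], [[0, 0, 0], [0, 0, -0.08], -0.3], [[0, 0, 0], [0, 0, -0.08], -0.3]])

```text
clock: 9.15
tcp_pos: [618.3, -113.8, 243.4]
eef_rot: [[0.015, 1.0, 0.004], [1.0, -0.015, -0.0], [-0.0, 0.004, -1.0]]
contact_force: [-0.5, 0.1, -0.7]
grip_width: 29.8
```

```bash
python3 - <<'E'
from h import *
s=status.observe();print(s['tcp_pos'],s['contact_force'],s['grip_width'],s['clock'])
a,_=grab('side','side5'); b,_=grab('top','top5')
z=cv2.resize(a[150:280,310:430],None,fx=4.5,fy=4.5,interpolation=cv2.INTER_CUBIC)
cv2.imwrite('pics/s5c.png',np.clip(z*1.5,0,255).astype('uint8'))
E
```

```text
[ 618.34465552 -113.78938222  243.36770308] [-0.47134165  0.05893352 -0.74408241] 29.82711955077749 9.15
```

View pics/s5c.png

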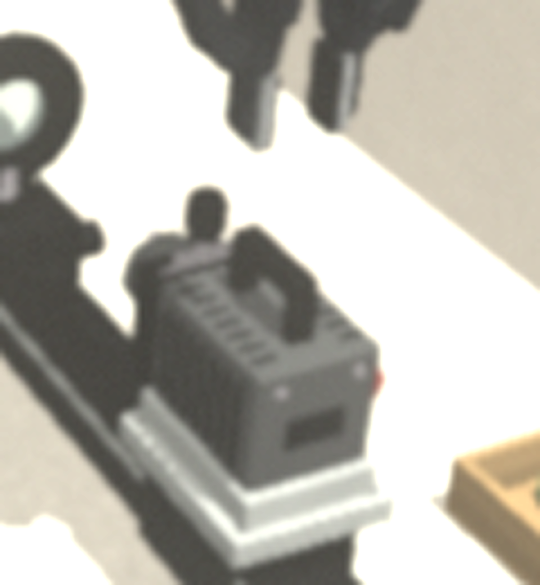

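```bash
python3 - <<'E'
from h import *
go([618.4,-57.2,243],-.75);go([618.4,-57.2,178],-.75)
E
```

```text
turn [0.0, -0.0001, -0.0004] shift [0.0746, 0.0006, -0.0027] dist 55.9754914322182 q [-0.22  0.48  0.46  1.82 -0.27  0.9   0.35]
turn [0.0, -0.0001, -0.0004] shift [0.0746, 0.0006, 0.0839] dist 84.2085610930915 q [-0.22  0.48  0.46  1.82 -0.27  0.9   0.35]
```

Request:
carry_out(increments=[[[0, 0, 0], [0.04, 0.0006, 0], 0.06], [[0, 0, 0], [0.0746, 0.0006, 0], 0.06], [[0, 0, 0], [0.0746, 0.0006, 0], 0.06], [[0, 0, 0], [0.0746, 0.0006, 0], 0.06], [[0, 0, 0], [0.0746, 0.0006, 0.03], 0.06], [[0, 0, 0], [0.0746, 0.0006, 0.055], 0.06], [[0, 0, 0], [0.0746, 0.0006, 0.075], 0.06], [[0, 0, 0], [0.0746, 0.0006, 0.083], 0.06], [[0, 0, 0], [0.0746, 0.0006, 0.083], 0.06], [[0, 0, 0], [0.0746, 0.0006, 0.083], 0.06]])

```text
clock: 10.25
tcp_pos: [618.7, -58.1, 179.4]
eef_rot: [[0.016, 1.0, 0.0], [1.0, -0.016, -0.0], [-0.0, 0.0, -1.0]]
contact_force: [1.1, 0.7, 0.6]
grip_width: 45.1
```

Request:
carry_out(increments=[[[0, 0, 0], [0, 0, 0], -1], [[0, 0, 0], [0, 0, 0], -1], [[0, 0, 0], [0, 0, 0], -1], [[0, 0, 0], [0, 0, 0], -1], [[0, 0, 0], [0, 0, 0], -1], [[0, 0, 0], [0, 0, 0], -1], [[0, 0, 0], [0, 0, 0], -1]])

```text
clock: 10.95
tcp_pos: [619.0, -57.6, 179.9]
eef_rot: [[0.015, 1.0, 0.002], [1.0, -0.015, 0.0], [0.0, 0.002, -1.0]]
contact_force: [-0.9, -0.7, 6.0]
grip_width: 12.7
```

Request:
carry_out(increments=[[[0, 0, 0], [0, 0, 0], -1], [[0, 0, 0], [0, 0, -0.004], -1], [[0, 0, 0], [0, 0, -0.008], -1], [[0, 0, 0], [0, 0, -0.012], -1], [[0, 0, 0], [0, 0, -0.016], -1], [[0, 0, 0], [0, 0, -0.016], -1], [[0, 0, 0], [0, 0, -0.016], -1]])

```text
clock: 11.65
tcp_pos: [618.8, -57.5, 191.5]
eef_rot: [[0.015, 1.0, 0.001], [1.0, -0.015, 0.0], [0.0, 0.001, -1.0]]
contact_force: [1.1, -0.5, 2.0]
grip_width: 12.6
```

Request:
carry_out(increments=[[[0, 0, 0], [0, 0, -0.003], -1], [[0, 0, 0], [0, 0, -0.006], -1], [[0, 0, 0], [0, 0, -0.009], -1], [[0, 0, 0], [0, 0, -0.012], -1], [[0, 0, 0], [0, 0, -0.012], -1], [[0, 0, 0], [0, 0, -0.012], -1]])

```text
clock: 12.25
tcp_pos: [618.7, -57.5, 200.4]
eef_rot: [[0.015, 1.0, 0.001], [1.0, -0.015, 0.0], [0.0, 0.001, -1.0]]
contact_force: [1.5, -0.5, 1.4]
grip_width: 12.8
```

```bash
python3 - <<'E'
from h import *
s=status.observe();print(s['tcp_pos'],s['contact_force'],s['moment'],s['grip_width'],s['clock'])
a,_=grab('side','side6')
z=cv2.resize(a[150:280,310:430],None,fx=4.5,fy=4.5,interpolation=cv2.INTER_CUBIC)
cv2.imwrite('pics/s6c.png',np.clip(z*1.5,0,255).astype('uint8'))
E
```

```text
[618.74679412 -57.48020566 200.36111615] [ 1.47409178 -0.46134165  1.35349997] [-0.14806188 -0.27384941  0.02556142] 12.7666897421206 12.25
```

View pics/s6c.png

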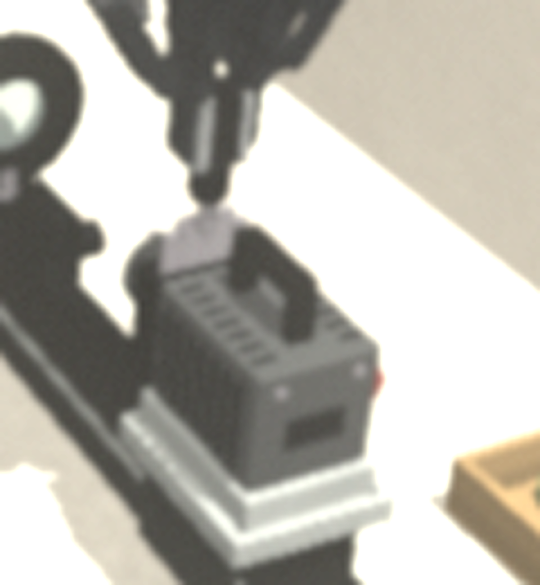

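Request:
carry_out(increments=[[[0, 0, 0], [0, 0, -0.001], -1], [[0, 0, 0], [0, 0, -0.0015], -1], [[0, 0, 0], [0, 0, -0.0015], -1], [[0, 0, 0], [0, 0, -0.0015], -1]])

```text
clock: 12.7
tcp_pos: [618.5, -57.5, 201.0]
eef_rot: [[0.015, 1.0, -0.0], [1.0, -0.015, -0.0], [-0.0, -0.0, -1.0]]
contact_force: [2.8, -0.9, -2.7]
grip_width: 13.2
```

Request:
carry_out(increments=[[[0, 0, 0], [0, 0, 0], 0.06], [[0, 0, 0], [0, 0, 0], 0.06], [[0, 0, 0], [0, 0, 0], 0.06], [[0, 0, 0], [0, 0, 0], 0.06], [[0, 0, 0], [0, 0, 0], 0.06], [[0, 0, 0], [0, 0, -0.03], 0.06], [[0, 0, 0], [0, 0, -0.08], 0.06], [[0, 0, 0], [0, 0, -0.13], 0.06], [[0, 0, 0], [0, 0, -0.13], 0.06], [[0, 0, 0], [0, 0, -0.13], 0.06]])

```text
clock: 13.7
tcp_pos: [618.8, -57.3, 299.4]
eef_rot: [[0.014, 1.0, 0.002], [1.0, -0.014, 0.0], [0.0, 0.002, -1.0]]
contact_force: [0.5, 0.1, -0.1]
grip_width: 45.3
```

```bash
python3 - <<'E'
from h import *
s=status.observe();print(s['tcp_pos'],s['contact_force'],s['grip_width'],s['clock'])
a,d=grab('side','side7'); d5=np.load('pics/side5.npy')
a5=cv2.imread('pics/side5.png')
# head shift between seated (side5) and now: phase correlation on box/foot area; base as reference
for nm,(u0,u1,v0,v1) in dict(head=(340,395,215,265),base=(335,400,255,280)).items():
    f=lambda i:cv2.cvtColor(i,cv2.COLOR_BGR2GRAY)[v0:v1,u0:u1].astype(np.float32)
    print(nm,cv2.phaseCorrelate(f(a5),f(a),cv2.createHanningWindow((u1-u0,v1-v0),cv2.CV_32F)))
for n,dd in(('before',d5),('now',d)):
    uv,P=cloud('side',dd); m=(abs(P[:,0]-618.5)<12)&(abs(P[:,1]+57.2)<12)&(P[:,2]<238)
    print(n,'knob top z',np.percentile(P[m,2],[90,97,99.5]))
    b=(abs(P[:,0]-618)<30)&(abs(P[:,1]+113)<38)&(abs(P[:,2]-175)<8); print('box top z',np.median(P[b,2]))
E
```

```text
[618.77075315 -57.345198   299.38610121] [ 0.5137003   0.14377424 -0.0524749 ] 45.33297597916779 13.7
head ((-0.11416728789139086, -0.04970997398599408), 0.9437713057200114)
base ((-0.01352902648883969, 0.47334420191823234), 0.9139488246705797)
before knob top z [205.79861362 206.79738378 207.03752666]
box top z 176.30596203806957
now knob top z [226.27926454 227.79134972 228.99458717]
box top z 176.39238444064114
```

```bash
python3 -c "
from plant import env; print(env.close_job())"
```

```text
the job is handed in; nothing more can be done
None
```

I set the lamp head down on the base pegs with its snout towards the lens. Then I pulled the shutter knob up to its stop, let go, moved the gripper clear and handed the job in at about 13.7 s. No verdict came back.

**Seating:**
- The pegs went into the sockets with no side load, and firm contact came within about 0.1 mm of the expected home height.
- The depth image puts the box top at about 176 mm, against 175 mm expected. The side image shows the foot plate flat on the base.
- The head did not move measurably while the shutter was pulled, about 0.1 pixel between the before and after images. The fixed base read a 0.5-pixel shift in the same check, which I take as the limit of that method.

**Shutter:** The knob top rose about 21 to 22 mm in the depth images, and the arm felt the stop at about 21 mm of travel.

**Disagreements and gaps:**
- The two cameras and different features of the base disagreed by up to about 3 mm on where its centre lies. I aimed at a compromise, and the pegs and sockets did the final centring.
- The gripper's width reading was 3 to 5 mm below the true sizes of the bar and knob.
- I did not re-measure the meter, spare lens and screwdriver at the end. The tool and lamp head stayed well above or away from them throughout.

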